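# Space the strips of a soldering grate with a gauge

### The job

Take the red-handled spacer gauge from its wooden stand and step it along the soldering grate, first between the end stop and strip one, then strips one and two, then two and three: each time with its flat face lightly touching the stop or the strip already set, push it fully down so that its taper moves the next strip away, and keep it down there, its flat face still touching, for about a second. Then put the gauge fully home in its stand, with all three gaps equal to its thickness. Brick and stop are brittle, so press gently, touch the strips with nothing but the gauge, do not shift a strip already set, and leave everything else alone.

Things in the scene. Friction and masses are not known exactly. Their poses are not given: they have to be found in the camera images.
- gauge: spacer gauge: red handle, crossbar (z 52 to 62 mm, x 2 to 20 mm, 80 mm long in y; its ends rest on cheeks) and under it the blade. 0.2 kg, 100 mm tall, upright. Origin: 52 mm under the crossbar, at the blade's nose, mid lower edge of its flat face if the blade sat in the middle; but the blade is fixed off-middle by an unknown 0 to 4 mm along +x or -x, another each time: find it by feel
- gauge_blade_nose (a point): where the nose's flat-face edge is if the blade sits in the middle (it is off by up to 4 mm along x). Slippery aluminium blade 44 mm wide (y), z 0 to 52 mm: flat upright face on the -x side; thickness 4.5 mm at the nose (z 0), growing evenly on the +x side to 22 mm at z 38 mm, then 22 mm up to z 52 mm; 1 to 2 mm lead-in chamfer on the flat side
- gauge_handle (a point): centre of the gauge's red handle, at x 11, y 0, z 81 mm of the gauge: 16 mm to grip along gauge x (best: it then does not tip under side load), 40 mm long in y, 38 mm high (z 62 to 100 mm); a white stripe on its top runs along the flat-face side
- gauge_mid (a point): point below the handle's middle at nose height: x 11 mm, y 0, z 0 in the gauge's frame
- stand: dark wooden stand, fixed, 60 x 82 x 66 mm, origin at the centre of its underside. The blade hangs in an open slot 36 mm long (x), 58 mm wide (y); the crossbar's ends rest on the cheeks (12 mm thick, y 29 to 41 mm either side, top z 66 mm). The gauge starts there with its x along the stand's x and may be returned either way round
- stand_seat (a point): point of the stand where gauge_mid lies when the gauge is home: 14 mm above the table, centre of the slot
- grate: soldering grate fixed to the table: steel bed with a steel cheek along each side. Origin on the table under the inner face of the end stop, mid width; x along the row from the stop past strips 1, 2, 3; z up. x -14 to 190 mm, 82 mm wide. Bed top z 10 mm; cheeks y 29 to 41 mm either side, top z 66 mm. Gauge fully down = crossbar on the cheeks, gauge origin 14 mm above the table
- stop: fixed white ceramic end stop of the grate, 14 mm thick, 58 mm wide, top at z 65 mm; its frame is the grate's frame, its inner face is at x = 0
- strip1: first red brick strip from the stop, 20 mm thick (along the row), 54 mm wide, 52 mm high, top z 64 mm. Slides only along the row, with 5 N of friction, and stays where left. Origin: bottom centre of the face nearest the stop, 12 mm above the table; far face at x 20 mm. Axes as the grate's. Each gap, once the one before it is set, is 16 to 20 mm wide
- strip2: second brick strip, as strip1, but slides with 3.5 N of friction
- strip3: third brick strip, as strip1, but slides with 2.2 N of friction
- bottle: water bottle on the bench, not needed: leave it alone
- bowl: steel bowl on the bench, not needed: leave it alone
- pliers: red-handled pliers on the bench, not needed: leave it alone
- spare_strip: spare strip on the bench, not needed: leave it alone
- jar: white jar on the bench, not needed: leave it alone
- firebrick: fire brick on the bench, not needed: leave it alone
- tweezers: steel tweezers lying on the fire brick, on the bench, not needed: leave it alone
Things that resemble listed ones, but are neither listed nor needed, are in the scene too. What is shaped like the grate but green is not meant.

How it is judged:
By the outcome, as a careful person would: the job done as asked, in the order asked, and still so for the second after the job is handed in, with the robot touching nothing.
It also fails if it takes over 72 s, if anything falls off the work surface, if the arm or the gripper's body presses on something with over 40 N, if the wrist force passes 120 N, or if a joint passes its speed limit or range.

### The arm

A 6-joint arm with a two-finger parallel gripper is mounted at the origin on the work surface. World frame = base frame: x ahead of the robot, y to its left, z up, the work surface at z = 0. Lengths are in m, angles in rad, forces in N, time in s.
With the tool pointing down it reaches from about 0.25 to 0.85 m from the base axis. Payload 12.5 kg.
Tool frame: the origin (TCP) lies at the very end of the fingers, on their centre line; the grasp point (between the pads) lies 19 mm behind it (grip_point_offset is the distance from the TCP to the grasp point, in m); z points along the fingers, y is the line along which they close (so a half turn about z gives the same grasp; the last joint's range is limited). The gripper opens to 93 mm and grips with 3 to 60 N. Pads are 15 mm wide; open, the fingers measure 128 mm over their backs; the gripper's body (75 mm by 188 mm) begins 65 mm behind the grasp point.
Start: joints at [1.15, 0.351, 1.652, -0, 1.139, -0.085], TCP at [0.181, 0.519, 0.219] pointing down, gripper open.
Joint ranges: [-2.75, 2.75], [-0.79, 2.1], [0.01, 2.65], [-1.57, 4.71], [0.07, 3.14], [-2.87, 2.87]. Speed limits (rad/s): [2.22, 2.22, 2.79, 3.14, 3.14, 3.14].

### API

Orientations are given as [roll, pitch, yaw] about the fixed x, y, z axes, in that order (R = Rz(yaw) Ry(pitch) Rx(roll)).
In Python, from cell import read_state, snapshot, sign_off, grip_point_offset gives the robot as it stands.
- The arm moves only by the tool move_arm, never from a script. Its argument "motion" is a list of rows, each a list of 4 numbers: the shift along the tool's x, y, z in fractions of the full range, 1 being 0.6 m, then the turn about the tool's z in parts of the range, where 1.0 means 2 pi rad. In form: [[dx, dy, dz, roll], ...]. A call has exactly 8 rows; each row is the pose to reach, as a shift and turn from the pose commanded when the call began, along the tool's axes at that moment; what a row does not reach only later rows make up. A row lasts 1/12 s, in which the tool goes at most 41.7 mm and 7.16 degrees, less where a joint would pass 70% of its speed; a pose out of reach is approached as far as the arm can. Shift and turn numbers lie between -1 and 1, and a call with a number outside is refused. A call with a gripper value outside its range is refused whole. "hand" is the closure, from -1 (fully open) to 1 (shut), set as the call begins (left out, the last holds). The fingers move at their own pace and stop on an object; "newtons" is the grip in N (left out, the last holds). Time passes only in rows, so rows that repeat a pose let the fingers close, or fill a call up. It gives the time, the measured TCP pose, the force, the opening and the grip force at its end, in the units of the state.
- read_state(): the state, without advancing time (a new reading comes with each control period).
- snapshot(name): name is "side" or "top" or "wrist"; returns a dict with "frame" (480x640x3 uint8, blue, green, red), "depth" (480x640 float32, m along the optical axis (not along the pixel's ray), 0 where there is no reading), "camera_matrix" (3x3 intrinsics, pixels), "R" (3x3) and "t" (3): a world point X has camera coordinates R X + t. Camera axes: x right, y down, z forward; pixel columns grow to the right and rows downward; lengths in m; the calibration is good to about 2 mm. A picture is of the moment at which its call begins.
- sign_off(): hands the job in; it is judged then, once.
The state is a dict: "clock": time; "joint_pos": joint angles; "joint_velocities": joint speeds; "tau": joint torques, N m; "tool_pos": TCP position; "eef_rot": TCP orientation; "contact_force": force on the tool from outside, world axes, zero at the start; "moment": the same for the moment, N m; "gripper_width": opening from 0.0 (shut) to 1.0 (fully open); "grip_force": force on a finger pad.
Only numpy, scipy, OpenCV 4.12 (cv2) and the standard library are available. Lean on these libraries where they do the work, as an engineer would, in place of code of your own. Each camera call takes 0.05 s, during which the arm holds its last target. There are 200 camera calls.

## Working session

There is one attempt and no reset: what is moved stays moved. The work goes in short steps, Python scripts to look and compute and a tool call to move; the robot and the scene stay as the last step left them, time stands still between calls to the robot, and variables do not carry over. Pictures are saved under pics/ and viewed, at most 10 in all, crops included, and the job is handed in when it is done.

Besides the shell and the picture viewer there is one more tool, called after "Call:" as a command line: name --pt "numbers of a row" for each row, then --argument value for the rest. move_arm: Moves the arm, as the interface text tells. Its arguments: {"type":"object","properties":{"motion":{"type":"array","items":{"type":"array","items":{"type":"number"}}},"hand":{"type":"number"},"newtons":{"type":"number"}},"required":["motion"]}

```bash
mkdir -p pics; ls; python3 - <<'E'
from cell import *
import cv2,numpy as np
print(read_state(), grip_point_offset)
for n in("top","side"):
    s=snapshot(n); cv2.imwrite(f"pics/{n}0.png",s["frame"]); print(n,s["camera_matrix"].tolist(),s["R"].tolist(),s["t"].tolist())
E
```

```text
pics
{'clock': 0.0, 'joint_pos': array([ 1.15037600e+00,  3.51223647e-01,  1.65240451e+00, -7.72108618e-06,
        1.13913902e+00, -8.45597774e-02]), 'joint_velocities': array([ 1.11660480e-05,  6.91455470e-04,  1.11964848e-03, -4.20409467e-04,
        9.94659914e-04,  1.19845822e-04]), 'tau': array([ 1.69047230e-04, -4.97334981e+01, -2.85251784e+01,  6.98616123e-02,
        2.57803348e-02, -9.46256500e-05]), 'tool_pos': array([0.18108499, 0.5189678 , 0.21811578]), 'eef_rot': array([-3.14042174e+00, -9.22146852e-05,  2.80573529e+00]), 'contact_force': array([-0.19885273, -0.13490529,  0.05678452]), 'moment': array([-0.01659097,  0.05618436, -0.0235049 ]), 'grip_force': 0.0, 'gripper_width': 1.0002978604083046} 0.0188
top [[598.7450283001178, 0.0, 313.0233264666329], [0.0, 598.7450283001178, 243.4459235841911], [0.0, 0.0, 1.0]] [[0.0047374465969087145, -0.9999786948282382, 0.00449071145305555], [-0.9932427764094904, -0.005226187237215099, -0.11593737135767877], [0.11595837059095038, -0.003911119606293816, -0.9932463739844797]] [0.01976004634499728, 0.5818650321358437, 1.2321134835333598]
side [[519.1579448698157, 0.0, 316.5407810598146], [0.0, 519.1579448698157, 236.05911513039524], [0.0, 0.0, 1.0]] [[0.69854407527442, -0.7153410734201896, -0.017981200656702702], [-0.4137195677826862, -0.3832470339933389, -0.8258073807910753], [0.5838426963940826, 0.584302027733397, -0.5636655446751447]] [-0.3788644713799379, 0.32793437785683033, 1.0197005832344361]
```

View pics/top0.png

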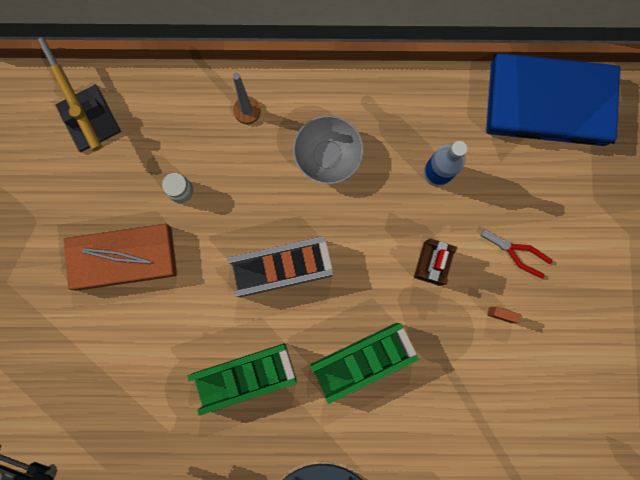

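View pics/side0.png

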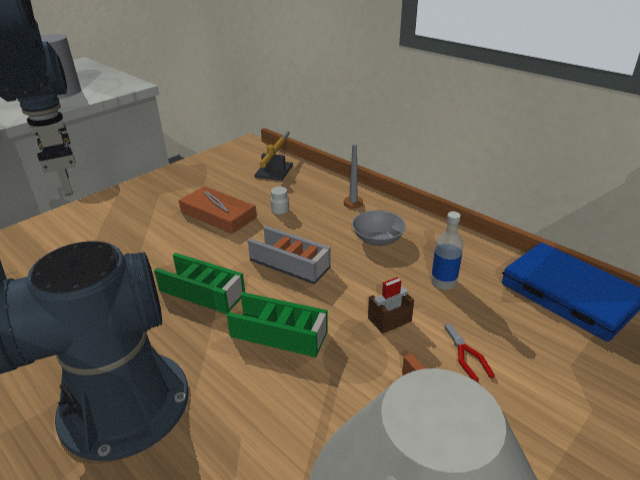

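Candidates for the gauge: red block with white stripe in the dark stand at top (441,260), the pliers' red handles (530,255), and the spare strip (505,315). I choose (441,260). Candidates for the grate: the steel one at (282,267), and green ones at (243,378) and (364,362). I choose the steel one, with its white stop at the right end (325,255).

```bash
cat > h.py <<'E'
from cell import *
import cv2,numpy as np
from scipy.spatial.transform import Rotation as Ro
def ray(s,uv,z):
    uv=np.atleast_2d(uv).astype(float);K=s["camera_matrix"];R=s["R"];t=s["t"]
    d=np.c_[uv,np.ones(len(uv))]@np.linalg.inv(K).T@R; c=-R.T@t
    return c+d*((z-c[2])/d[:,2])[:,None]
def two(s1,p1,s2,p2):
    P=[np.array(s["camera_matrix"])@np.c_[s["R"],s["t"]] for s in(s1,s2)]
    X=cv2.triangulatePoints(P[0],P[1],np.array(p1,float).reshape(2,1),np.array(p2,float).reshape(2,1)).ravel();return X[:3]/X[3]
def mask(s,kind):
    h=cv2.cvtColor(s["frame"],cv2.COLOR_BGR2HSV).astype(int);H,S,V=h[...,0],h[...,1],h[...,2]
    m={"red":((H<5)|(H>174))&(S>170)&(V>90),"brick":(H>=4)&(H<14)&(S>120)&(V>90),"white":(S<40)&(V>170)}[kind]
    return m.astype(np.uint8)*255
def blobs(m,box,amin=20):
    u0,v0,u1,v1=box;k=np.zeros_like(m);k[v0:v1,u0:u1]=m[v0:v1,u0:u1]
    return [(cv2.contourArea(c),cv2.minAreaRect(c),c) for c in cv2.findContours(k,0,2)[0] if cv2.contourArea(c)>=amin]
def totool(dw):
    return Ro.from_euler("xyz",read_state()["eef_rot"]).inv().apply(dw)
E
python3 - <<'E'
from h import *
s=snapshot("top");q=snapshot("side")
for n,S,b in(("red",s,(400,220,470,300)),("white",s,(400,220,470,300)),("brick",s,(220,220,340,310)),("white",s,(220,220,345,310)),("red",q,(350,260,430,340))):
    for a,r,c in blobs(mask(S,n),b): print(n,a,np.round(r[0],1),np.round(r[1],1),round(r[2],1),ray(S,r[0],.114 if n=="red" else .065).round(4))
print("w",snapshot("wrist")["camera_matrix"].tolist())
w=snapshot("wrist");R=Ro.from_euler("xyz",read_state()["eef_rot"]).as_matrix()
print("cam in tool",R.T@(-w["R"].T@w["t"]-read_state()["tool_pos"]),(w["R"]@R).round(3))
a=cv2.resize(s["frame"][225:300,400:480],None,fx=5,fy=5,interpolation=2)
b=cv2.resize(s["frame"][225:300,220:345],None,fx=5,fy=5,interpolation=2)[:, :400+225][:, :]
cv2.imwrite("pics/c1.png",cv2.resize(np.hstack([a,b]),None,fx=.75,fy=.75))
E
```

```text
red 83.5 [438.5 258.5] [ 6.  19.3] 15.5 [[ 0.5438 -0.225   0.114 ]]
white 26.0 [443.9 259.5] [ 2.3 17.4] 15.9 [[ 0.5463 -0.2467  0.065 ]]
brick 234.5 [269.4 268.1] [26.  10.3] 77.9 [[0.5267 0.112  0.065 ]]
brick 233.0 [287.7 264. ] [25.9 10.2] 77.5 [[0.5353 0.0746 0.065 ]]
brick 232.0 [308.9 259.3] [25.8 10.2] 77.0 [[0.5454 0.0311 0.065 ]]
white 109.0 [325.1 255.6] [27.   5.1] 77.0 [[ 0.5531 -0.0021  0.065 ]]
red 139.0 [391.9 289.1] [15.2 17.1] 86.4 [[ 0.5213 -0.2496  0.114 ]]
w [[355.032368034979, 0.0, 323.4132203898182], [0.0, 355.032368034979, 241.64944723707868], [0.0, 0.0, 1.0]]
cam in tool [ 0.07057367  0.00022615 -0.16742778] [[ 0.     1.    -0.   ]
 [-0.966  0.    -0.26 ]
 [-0.26   0.     0.966]]
```

View pics/c1.png

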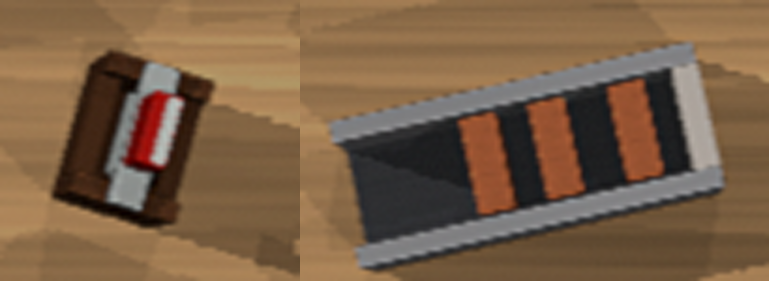

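Careful with the scale: shifts go in shares of 0.6 m and turns go in shares of 2 pi rad. That gives: -0.24 m / 0.6 = -0.4, -0.08 m / 0.6 = -0.1333.

Call:
move_arm --pt "-0.05 -0.0333 -0.0083 0" --pt "-0.1 -0.0667 -0.0167 0" --pt "-0.15 -0.1 -0.025 0" --pt "-0.2 -0.1333 -0.0333 0" --pt "-0.25 -0.1667 -0.0417 0" --pt "-0.3 -0.2 -0.05 0" --pt "-0.35 -0.2333 -0.0583 0" --pt "-0.4 -0.2667 -0.0667 0" --hand -1

```text
clock: 0.97
tool_pos: [0.3558, 0.2876, 0.259]
eef_rot: [3.141, 0.0, 2.806]
contact_force: [0.5, 0.1, 0.2]
gripper_width: 0.999
grip_force: 0.0
```

In the tool's units: -0.245 m / 0.6 = -0.4083, -0.22 m / 0.6 = -0.3667.

Call:
move_arm --pt "-0.05 -0.0333 -0.0083 0" --pt "-0.1 -0.0667 -0.0167 0" --pt "-0.15 -0.1 -0.025 0" --pt "-0.2 -0.1333 -0.0333 0" --pt "-0.25 -0.1667 -0.0417 0" --pt "-0.3 -0.2 -0.05 0" --pt "-0.3667 -0.2333 -0.0583 0" --pt "-0.4083 -0.2617 -0.0667 0"

```text
clock: 1.63
tool_pos: [0.5361, 0.0581, 0.2988]
eef_rot: [-3.142, 0.0, 2.805]
contact_force: [0.1, -0.2, 0.2]
gripper_width: 0.997
grip_force: 0.0
```

```bash
python3 - <<'E'
from h import *
st=read_state();print(st["clock"],st["tool_pos"],st["eef_rot"],st["contact_force"])
w=snapshot("wrist");cv2.imwrite("pics/w1.png",w["frame"])
for n in("brick","white"):
    for a,r,c in blobs(mask(w,n),(0,0,640,480),60): print(n,a,np.round(r[0],1),np.round(r[1],1),round(r[2],1),ray(w,r[0],.064).round(4))
E
```

```text
1.6333 [0.53607942 0.05807374 0.29876644] [-3.14158671e+00  3.05536862e-04  2.80524800e+00] [ 0.14303407 -0.20754864  0.20949602]
brick 62.0 [459.1 407.1] [15.3  7.4] 9.5 [[0.8489 0.1419 0.064 ]]
brick 105.5 [  5.7 239.1] [14.6  9.9] 80.5 [[ 0.4462 -0.3043  0.064 ]]
brick 829.0 [301.5 226.2] [46.3 19.4] 56.3 [[0.5459 0.028  0.064 ]]
brick 830.0 [334.1 205.8] [47.1 19.2] 58.0 [[0.5358 0.0714 0.064 ]]
brick 845.0 [363.1 187.8] [47.7 19.4] 58.7 [[0.5272 0.1088 0.064 ]]
brick 8385.5 [599.8 130.5] [ 93.1 131. ] 64.3 [[0.5529 0.3693 0.064 ]]
```

View pics/w1.png

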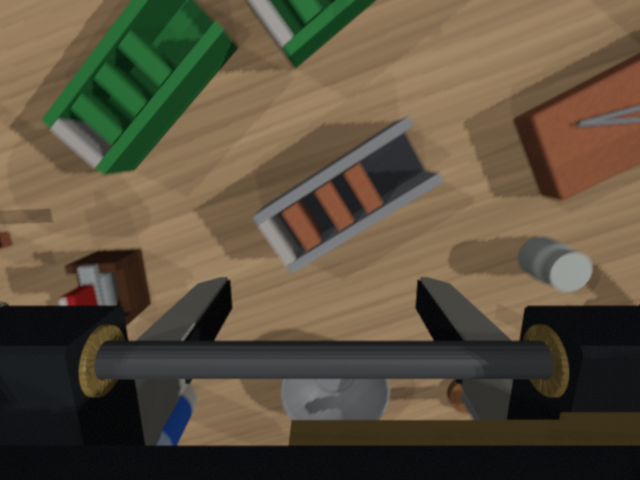

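The wrist view shows the steel grate at (345,195) with its stop at (278,240), and the stand with the gauge at (105,285), partly behind the finger. Moving over the gauge.

In the tool's units: -0.264 m / 0.6 = -0.44, -0.102 m / 0.6 = -0.17, -0.08 rad / 6.2832 = -0.0127.

Call:
move_arm --pt "-0.0217 -0.055 0.01 -0.0016" --pt "-0.0433 -0.11 0.02 -0.0032" --pt "-0.065 -0.165 0.03 -0.0048" --pt "-0.0867 -0.22 0.04 -0.0064" --pt "-0.1083 -0.275 0.05 -0.008" --pt "-0.13 -0.33 0.06 -0.0095" --pt "-0.15 -0.385 0.07 -0.0111" --pt "-0.17 -0.44 0.0817 -0.0127"

```text
clock: 2.35
tool_pos: [0.5437, -0.2244, 0.2494]
eef_rot: [-3.142, 0.0, 2.886]
contact_force: [0.9, 0.6, 0.9]
gripper_width: 0.999
grip_force: 0.0
```

```bash
python3 - <<'E'
from h import *
st=read_state();print(st["clock"],st["tool_pos"],st["eef_rot"],st["contact_force"])
w=snapshot("wrist");cv2.imwrite("pics/w2.png",w["frame"][60:400,100:540])
t=snapshot("top")
for n,b in(("red",(200,100,460,360)),("white",(200,100,460,360))):
    for a,r,c in blobs(mask(w,n),b): print(n,a,np.round(r[0],1),np.round(r[1],1),round(r[2],1),ray(w,r[0],.114).round(4),np.round(cv2.boxPoints(r),1).tolist())
np.savez("w2.npz",**w)
E
```

```text
2.35 [ 0.54373123 -0.22441958  0.24943548] [-3.14156857e+00  1.87836428e-04  2.88617876e+00] [0.89963404 0.59106278 0.93353485]
red 78.0 [314.5 230.5] [ 3. 41.] 0.0 [[ 0.5427 -0.232   0.114 ]] [[313.0, 251.0], [313.0, 210.0], [316.0, 210.0], [316.0, 251.0]]
```

View pics/w2.png

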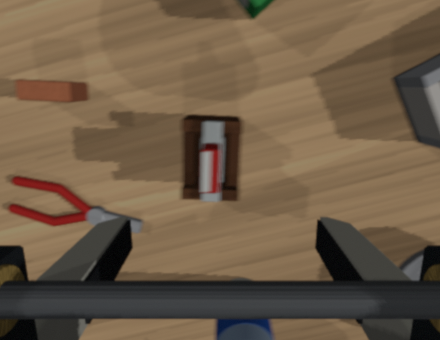

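```bash
python3 - <<'E'
import numpy as np
w=np.load("w2.npz");f=w["frame"];d=w["depth"]
for v in (190,215,230,245,256): print(v,[(u,*map(int,f[v,u]),round(float(d[v,u]),3)) for u in range(294,330,1)] if v==230 else [(u,*map(int,f[v,u])) for u in range(294,330,2)])
print([(v,*map(int,f[v,308]),round(float(d[v,308]),3)) for v in range(172,268,3)])
E
```

```text
190 [(294, 20, 30, 49), (296, 19, 31, 50), (298, 18, 29, 48), (300, 37, 43, 54), (302, 78, 80, 82), (304, 104, 106, 104), (306, 123, 124, 120), (308, 128, 129, 125), (310, 128, 128, 125), (312, 128, 129, 124), (314, 128, 129, 125), (316, 129, 129, 126), (318, 129, 129, 126), (320, 116, 117, 115), (322, 97, 100, 101), (324, 59, 65, 75), (326, 23, 36, 56), (328, 25, 36, 56)]
215 [(294, 13, 22, 36), (296, 12, 19, 31), (298, 24, 29, 45), (300, 83, 87, 93), (302, 117, 120, 123), (304, 138, 141, 141), (306, 151, 155, 153), (308, 140, 143, 149), (310, 119, 121, 144), (312, 87, 89, 138), (314, 34, 37, 132), (316, 30, 32, 130), (318, 72, 74, 127), (320, 88, 89, 119), (322, 87, 89, 100), (324, 72, 74, 75), (326, 26, 33, 43), (328, 18, 29, 47)]
230 [(294, 14, 21, 35, 0.374), (295, 11, 20, 32, 0.375), (296, 13, 19, 32, 0.378), (297, 15, 22, 35, 0.395), (298, 30, 35, 52, 0.409), (299, 60, 64, 78, 0.416), (300, 89, 93, 98, 0.417), (301, 107, 110, 115, 0.415), (302, 120, 124, 125, 0.417), (303, 131, 135, 136, 0.359), (304, 141, 144, 144, 0.31), (305, 150, 154, 151, 0.31), (306, 150, 154, 152, 0.309
[... 1566 characters left out ...]
, 124, 0.338), (196, 128, 129, 125, 0.341), (199, 129, 129, 125, 0.341), (202, 105, 105, 107, 0.337), (205, 10, 13, 59, 0.321), (208, 15, 16, 71, 0.306), (211, 99, 102, 130, 0.305), (214, 140, 143, 149, 0.306), (217, 139, 142, 149, 0.305), (220, 139, 142, 149, 0.307), (223, 138, 141, 149, 0.307), (226, 136, 140, 148, 0.307), (229, 136, 140, 148, 0.307), (232, 135, 138, 148, 0.31), (235, 135, 138, 148, 0.309), (238, 134, 138, 148, 0.31), (241, 133, 137, 147, 0.312), (244, 133, 137, 147, 0.312), (247, 133, 137, 147, 0.314), (250, 124, 128, 145, 0.313), (253, 109, 110, 127, 0.354), (256, 138, 138, 134, 0.355), (259, 137, 138, 134, 0.356), (262, 100, 125, 145, 0.436), (265, 91, 122, 147, 0.438)]
```

```bash
python3 - <<'E'
from h import *
w=dict(np.load("w2.npz"));t=snapshot("top");q=snapshot("side")
c=ray(w,[312,231],.114)[0];print("handle",c)
# handle top in top view: red or bright inside handle region
print([tuple(map(int,t["frame"][258,u])) for u in range(432,450)])
print("height", two(w,[312,231],t,[440.6,259]))
p=ray(w,[[301.5,190],[300,256],[323,190],[321,256]],.076);print(p)
for a,b in((0,1),(2,3)): v=p[b]-p[a];print(np.degrees(np.arctan2(v[1],v[0])))
rd=[b for b in blobs(mask(t,"red"),(400,220,470,300))][0][1];P=ray(t,cv2.boxPoints(rd),.114);print(P)
print("tool",totool(c-read_state()["tool_pos"]))
# grate, top view: strip long edges & line through centres
for z in(.064,):
  R=[b[1] for b in blobs(mask(t,"brick"),(220,220,340,310))];C=ray(t,[r[0] for r in R],z);v=C[0]-C[2];print(C,np.degrees(np.arctan2(v[1],v[0])))
  for r in R: B=ray(t,cv2.boxPoints(r),z);L=[B[1]-B[0],B[2]-B[1]];l=max(L,key=np.linalg.norm);print(np.degrees(np.arctan2(l[1],l[0])),np.linalg.norm(l))
E
```

```text
handle [ 0.54254222 -0.2342703   0.114     ]
[(77, 78, 76), (65, 67, 64), (48, 49, 54), (34, 34, 64), (35, 31, 60), (57, 50, 46), (63, 56, 46), (62, 56, 46), (61, 53, 45), (60, 53, 45), (63, 56, 47), (61, 53, 45), (60, 53, 45), (61, 55, 46), (60, 53, 46), (60, 54, 45), (60, 53, 44), (66, 58, 48)]
height [ 0.54533236 -0.23437068  0.09308228]
[[ 0.5095008  -0.23698381  0.076     ]
 [ 0.57284473 -0.2561623   0.076     ]
 [ 0.51469406 -0.21707441  0.076     ]
 [ 0.57817415 -0.23573144  0.076     ]]
-16.844611631632297
-16.37825798653401Traceback (most recent call last):
  File "<stdin>", line 9, in <module>
IndexError: list index out of range
```

In the tool's units: 0.1 m / 0.6 = 0.1667, -0.0085 m / 0.6 = -0.0142, 0.025 rad / 6.2832 = 0.004.

Call:
move_arm --pt "0 -0.0033 0.025 0.0016" --pt "0 -0.0067 0.05 0.0032" --pt "-0.0017 -0.01 0.075 0.004" --pt "-0.0017 -0.0133 0.1 0.004" --pt "-0.0025 -0.0142 0.125 0.004" --pt "-0.0025 -0.0142 0.15 0.004" --pt "-0.0025 -0.0142 0.1667 0.004" --pt "-0.0025 -0.0142 0.1667 0.004"

```text
clock: 3.22
tool_pos: [0.5427, -0.2298, 0.1481]
eef_rot: [3.141, -0.003, 2.862]
contact_force: [-0.2, -0.3, 1.0]
gripper_width: 0.998
grip_force: 0.0
```

```bash
python3 - <<'E'
from h import *
st=read_state();print(st["clock"],st["tool_pos"],st["eef_rot"],st["contact_force"])
w=snapshot("wrist");np.savez("w3.npz",**w);f=w["frame"];d=w["depth"]
cv2.imwrite("pics/w3.png",cv2.resize(f[130:430,200:440],None,fx=2,fy=2))
E
```

```text
3.2167 [ 0.54269396 -0.22978629  0.14809193] [ 3.14093102e+00 -2.70265075e-03  2.86194468e+00] [-0.22154794 -0.29516416  1.03178123]
```

View pics/w3.png

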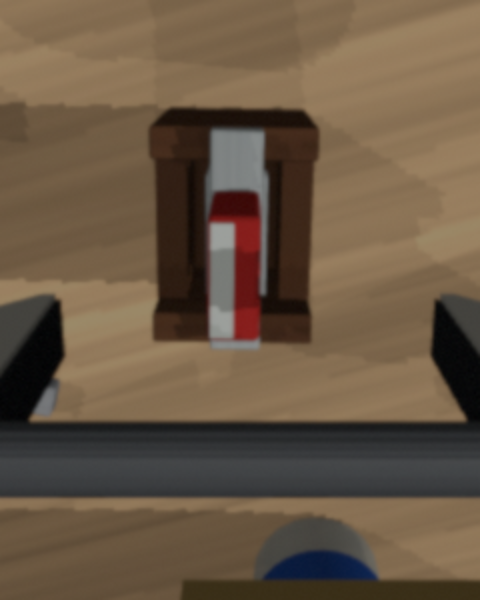

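```bash
python3 - <<'E'
from h import *
w=dict(np.load("w2.npz"));x=dict(np.load("w3.npz"));st=read_state()
print(st["tool_pos"],st["eef_rot"],float(x["depth"][270,317]))
print("tri",two(w,[312,231],x,[317,270.5])); c=ray(x,[317,270.5],.114)[0]; print(c,totool(c-st["tool_pos"]))
print(ray(x,cv2.boxPoints(((317,270.5),(26,59),0)),.114))
E
```

```text
[ 0.54317819 -0.23026567  0.14935398] [ 3.14128196e+00 -1.18465162e-03  2.86177875e+00] 0.2112129032611847
tri [ 0.54168303 -0.23353749  0.11818661]
[ 0.5431579  -0.23367282  0.114     ] [-0.00096336 -0.00329122  0.03535184]
[[ 0.55936908 -0.24673354  0.114     ]
 [ 0.52344489 -0.23587664  0.114     ]
 [ 0.5276625  -0.22118878  0.114     ]
 [ 0.56378393 -0.23136693  0.114     ]]
```

In the tool's units: 0.067 m / 0.6 = 0.1117, -0.003 m / 0.6 = -0.005.

Call:
move_arm --pt "0 -0.0033 0.0167 0" --pt "0 -0.005 0.0367 0" --pt "0 -0.005 0.0567 0" --pt "0 -0.005 0.0767 0" --pt "0 -0.005 0.0967 0" --pt "0 -0.005 0.1067 0" --pt "0 -0.005 0.1117 0" --pt "0 -0.005 0.1117 0"

```text
clock: 3.93
tool_pos: [0.5422, -0.2341, 0.0818]
eef_rot: [3.141, -0.001, 2.861]
contact_force: [-0.6, -0.1, -0.4]
gripper_width: 1.0
grip_force: 0.0
```

Call:
move_arm --pt "0 0 0 0" --pt "0 0 0 0" --pt "0 0 0 0" --pt "0 0 0 0" --pt "0 0 0 0" --pt "0 0 0 0" --pt "0 0 0 0" --pt "0 0 0 0" --hand 1 --newtons 40

```text
clock: 4.6
tool_pos: [0.5424, -0.2342, 0.0827]
eef_rot: [-3.142, 0.0, 2.861]
contact_force: [-0.7, 0.0, 0.2]
gripper_width: 0.474
grip_force: 0.0
```

Call:
move_arm --pt "0 0 0 0" --pt "0 0 0 0" --pt "0 0 0 0" --pt "0 0 0 0" --pt "0 0 0 0" --pt "0 0 0 0" --pt "0 0 0 0" --pt "0 0 0 0"

```text
clock: 5.27
tool_pos: [0.5424, -0.2342, 0.0826]
eef_rot: [-3.142, -0.0, 2.861]
contact_force: [-0.1, 0.7, -0.2]
gripper_width: 0.169
grip_force: 40.0
```

```bash
python3 - <<'E'
from h import *
st=read_state();print({k:np.round(v,4) for k,v in st.items()})
w=snapshot("wrist");np.savez("w4.npz",**w);print("handle in tool (vision), u of stripe/red:")
f=w["frame"];print([(u,*map(int,f[300,u])) for u in range(300,346,2)]); print(np.round(w["depth"][250:360:10,323],3))
E
```

```text
{'clock': np.float64(5.2667), 'joint_pos': array([-0.4863,  0.5896,  1.6506, -0.    ,  0.9015, -1.7763]), 'joint_velocities': array([-0.0008,  0.0006,  0.001 , -0.0001,  0.001 ,  0.0013]), 'tau': array([-8.73000e-02, -5.81317e+01, -2.38301e+01, -3.14000e-02,
        7.81000e-02,  2.30000e-02]), 'tool_pos': array([ 0.5424, -0.2342,  0.0826]), 'eef_rot': array([-3.1416e+00, -1.0000e-04,  2.8608e+00]), 'contact_force': array([-0.148 ,  0.7103, -0.2377]), 'moment': array([0.0506, 0.0122, 0.0573]), 'grip_force': np.float64(39.9578), 'gripper_width': np.float64(0.1686)}
handle in tool (vision), u of stripe/red:
[(300, 71, 76, 77), (302, 36, 38, 39), (304, 15, 14, 51), (306, 79, 82, 113), (308, 135, 140, 136), (310, 135, 140, 136), (312, 136, 140, 137), (314, 136, 140, 136), (316, 135, 140, 136), (318, 135, 140, 136), (320, 135, 139, 136), (322, 134, 139, 136), (324, 71, 73, 120), (326, 23, 23, 115), (328, 24, 26, 116), (330, 23, 25, 115), (332, 25, 27, 116), (334, 24, 26, 115), (336, 23, 25, 115), (338, 22, 24, 112), (340, 17, 20, 90), (342, 12, 14, 61), (344, 18, 18, 20)]
[0.18  0.162 0.149 0.144 0.145 0.145 0.146 0.146 0.149 0.15  0.074]
```

In the tool's units: -0.15 m / 0.6 = -0.25, -0.125 m / 0.6 = -0.2083.

Call:
move_arm --pt "0 0 -0.0083 0" --pt "0 0 -0.025 0" --pt "0 0 -0.05 0" --pt "0 0 -0.0833 0" --pt "0 0 -0.125 0" --pt "0 0 -0.1667 0" --pt "0 0 -0.2083 0" --pt "0 0 -0.25 0"

```text
clock: 5.98
tool_pos: [0.5422, -0.2341, 0.2348]
eef_rot: [-3.142, 0.0, 2.861]
contact_force: [1.2, -0.5, -2.3]
gripper_width: 0.168
grip_force: 40.0
```

In the tool's units: 0.2424 m / 0.6 = 0.404, 0.23 m / 0.6 = 0.3833, -0.508 rad / 6.2832 = -0.0809.

Call:
move_arm --pt "0.0133 0.05 0 -0.0095" --pt "0.0283 0.1083 0 -0.0207" --pt "0.0433 0.1667 0 -0.0334" --pt "0.06 0.225 0 -0.0462" --pt "0.075 0.2833 0 -0.0589" --pt "0.0883 0.3333 0 -0.07" --pt "0.1 0.3833 0 -0.078" --pt "0.1057 0.404 0 -0.0809"

```text
clock: 6.65
tool_pos: [0.5485, 0.0194, 0.2335]
eef_rot: [3.141, 0.001, -2.91]
contact_force: [0.0, 0.1, -2.6]
gripper_width: 0.168
grip_force: 40.0
```

```bash
python3 - <<'E'
from h import *
snapshot("side");snapshot("side")
w=snapshot("wrist");st=read_state();print({k:np.round(st[k],4) for k in("clock","tool_pos","eef_rot","contact_force","gripper_width")})
np.savez("w5.npz",**w);cv2.imwrite("pics/w5.png",cv2.resize(w["frame"][90:390,170:570],None,fx=2,fy=2,interpolation=2))
for n in("brick","white"):
    for a,r,c in blobs(mask(w,n),(170,60,570,390),60): print(n,a,np.round(r[0],1),np.round(r[1],1),round(r[2],1),ray(w,r[0],.064).round(4))
E
```

```text
{'clock': np.float64(6.8), 'tool_pos': array([0.5487, 0.0165, 0.2331]), 'eef_rot': array([-3.1412e+00,  3.0000e-04, -2.9137e+00]), 'contact_force': array([ 0.089 ,  0.0034, -1.524 ]), 'gripper_width': np.float64(0.1708)}
brick 1071.0 [422.6 220.1] [21.1 55.2] 3.8 [[0.5254 0.1104 0.064 ]]
brick 1086.5 [382.8 220. ] [21.4 54.9] 2.5 [[0.534  0.0729 0.064 ]]
brick 380.5 [336.5 218. ] [50. 21.] 90.0 [[0.5423 0.0289 0.064 ]]
white 111.5 [299.2 229. ] [ 7.5 38.2] 1.9 [[ 0.5611 -0.0038  0.064 ]]
white 74.5 [300.  202.5] [17. 10.] 90.0 [[ 0.5356 -0.0086  0.064 ]]
```

View pics/w5.png

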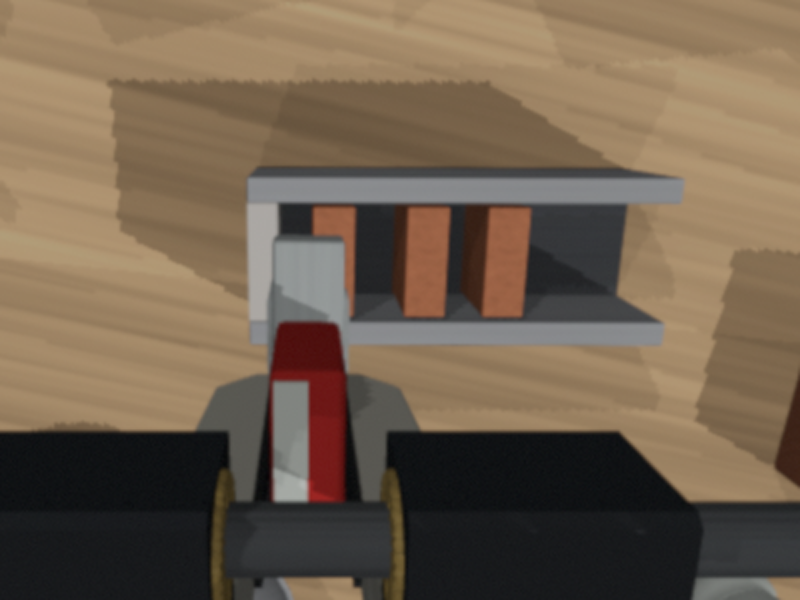

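Camera view: stop at crop x≈262, inner face ≈279, strips at 335/425/505, cheeks horizontal, so the yaw is near right. Measuring edges sub-pixel.

```bash
python3 - <<'E'
from h import *
w=dict(np.load("w5.npz"));g=cv2.cvtColor(w["frame"],6).astype(float);g=cv2.GaussianBlur(g,(0,0),1);st=read_state()
def sub(p,i):
    a,b,c=p[i-1],p[i],p[i+1];return i+.5*(a-c)/(a-2*b+c)
def vedge(us,v0,v1,sgn):
    d=np.gradient(g,axis=0)*sgn;return np.array([[u,v0+sub(d[v0:v1,u],int(np.argmax(d[v0+1:v1-1,u]))+1)] for u in us])
def hedge(vs,u0,u1,sgn):
    d=sgn*np.gradient(cv2.GaussianBlur(w["frame"].astype(float),(0,0),1)[...,2],axis=1);return np.array([[u0+sub(d[v,u0:u1],int(np.argmax(d[v,u0+1:u1-1]))+1),v] for v in vs])
R=Ro.from_euler("xyz",st["eef_rot"])
T=lambda P:R.inv().apply(P-st["tool_pos"])*1000
for nm,E,z in(("cheekA out",vedge(range(310,500,8),172,186,1),.066),("cheekA in",vedge(range(360,470,8),186,198,-1),.066),("cheekB in",vedge(range(360,480,8),243,255,1),.066),
  ("stop in",hedge(range(196,206,2),304,316,-1),.065),("s1 near",hedge(range(196,205,2),320,332,1),.064),("s1 far",hedge(range(198,240,4),343,352,-1),.064),
  ("s2 far",hedge(range(198,240,4),388,400,-1),.064),("s3 far",hedge(range(198,240,4),428,440,-1),.064)):
    t=T(ray(w,E,z)); k=np.ptp(t,axis=0).argmax() if 'cheek' not in nm else 1; k=1 if 'cheek' in nm else 0
    s,b=np.polyfit(t[:,k],t[:,1-k],1);print(nm,"tool med",np.median(t,axis=0).round(2),"slope deg",np.degrees(s).round(2),"at0",b.round(2),"sd",np.std(t[:,1-k]-s*t[:,k]-b).round(2))
E
```

```text
cheekA out tool med [ 41.36  74.08 167.09] slope deg -0.07 at0 41.46 sd 0.06
cheekA in tool med [ 29.61  84.18 167.09] slope deg -0.14 at0 29.96 sd 0.22
cheekB in tool med [-28.8   92.05 167.1 ] slope deg 0.06 at0 -28.92 sd 0.08
stop in tool med [ 20.96 -12.88 168.13] slope deg -0.5 at0 -12.71 sd 0.02
s1 near tool med [ 20.85   3.3  169.12] slope deg -0.26 at0 3.39 sd 0.01
s1 far tool med [  3.46  23.64 169.12] slope deg -0.36 at0 23.67 sd 0.03
s2 far tool med [  3.55  68.57 169.1 ] slope deg 0.09 at0 68.54 sd 0.06
s3 far tool med [  3.64 106.97 169.09] slope deg -0.11 at0 106.97 sd 0.06
```

In the tool's units: 0.096 m / 0.6 = 0.16, 0.092 m / 0.6 = 0.1533.

Call:
move_arm --pt "0.0017 0.0055 0.025 0" --pt "0.0017 0.0055 0.0533 0" --pt "0.0017 0.0055 0.0833 0" --pt "0.0017 0.0055 0.1133 0" --pt "0.0017 0.0055 0.1383 0" --pt "0.0017 0.0055 0.1533 0" --pt "0.0017 0.0055 0.16 0" --pt "0.0017 0.0055 0.16 0"

```text
clock: 7.47
tool_pos: [0.5468, 0.0185, 0.1363]
eef_rot: [3.141, -0.001, -2.916]
contact_force: [-0.3, 0.7, -2.4]
gripper_width: 0.169
grip_force: 40.0
```

Call:
move_arm --pt "0 0 0.0017 0" --pt "0 0 0.0033 0" --pt "0 0 0.0067 0" --pt "0 0 0.01 0" --pt "0 0 0.0133 0" --pt "0 0 0.0133 0" --pt "0 0 0.0133 0" --pt "0 0 0.0133 0"

```text
clock: 8.13
tool_pos: [0.547, 0.0193, 0.1287]
eef_rot: [-3.142, 0.0, -2.914]
contact_force: [-0.2, 0.0, -1.6]
gripper_width: 0.174
grip_force: 40.0
```

```bash
cat > s.py <<'E'
from h import *
# state in grate-aligned axes: u along row (tool y), forces averaged is not possible w/o time
st=read_state();R=Ro.from_euler("xyz",st["eef_rot"]);y=R.as_matrix()[:,1];x=R.as_matrix()[:,0]
print("t",st["clock"].__round__(2),"pos",(st["tool_pos"]*1000).round(2),"row",(y@st["tool_pos"]*1000).round(2),"rot",np.degrees(st["eef_rot"]).round(2),"F row/x/z",(y@st["contact_force"]).round(2),(x@st["contact_force"]).round(2),st["contact_force"][2].round(2),"M",st["moment"].round(3),round(float(st["gripper_width"]),3))
E
python3 s.py
```

```text
t 8.13 pos [547.02  19.28 128.69] row -104.44 rot [-180.      0.   -166.98] F row/x/z 0.06 0.2 -1.57 M [ 0.067  0.005 -0.048] 0.174
```

In the tool's units: -0.003 m / 0.6 = -0.005, -0.0028 m / 0.6 = -0.0047.

Call:
move_arm --pt "0 -0.0007 0 0" --pt "0 -0.0013 0 0" --pt "0 -0.002 0 0" --pt "0 -0.0027 0 0" --pt "0 -0.0033 0 0" --pt "0 -0.004 0 0" --pt "0 -0.0047 0 0" --pt "0 -0.005 0 0"

```text
clock: 8.8
tool_pos: [0.5477, 0.0163, 0.1286]
eef_rot: [-3.142, -0.0, -2.914]
contact_force: [0.8, 0.3, -2.6]
gripper_width: 0.169
grip_force: 40.0
```

```bash
python3 s.py
```

```text
t 8.8 pos [547.67  16.29 128.63] row -107.46 rot [-180.     -0.   -166.99] F row/x/z 0.09 -0.82 -2.57 M [ 0.066  0.012 -0.007] 0.169
```

In the tool's units: -0.0012 m / 0.6 = -0.002, -0.0009 m / 0.6 = -0.0015.

Call:
move_arm --pt "0 -0.0005 0 0" --pt "0 -0.001 0 0" --pt "0 -0.0015 0 0" --pt "0 -0.002 0 0" --pt "0 -0.002 0 0" --pt "0 -0.002 0 0" --pt "0 -0.002 0 0" --pt "0 -0.002 0 0"

```text
clock: 9.47
tool_pos: [0.5479, 0.0152, 0.1287]
eef_rot: [-3.142, 0.0, -2.914]
contact_force: [-0.6, -0.5, -3.1]
gripper_width: 0.169
grip_force: 40.0
```

```bash
python3 s.py
```

```text
t 9.47 pos [547.93  15.19 128.66] row -108.65 rot [-180.      0.   -166.98] F row/x/z -0.37 0.72 -3.05 M [0.072 0.008 0.005] 0.169
```

In the tool's units: -0.0012 m / 0.6 = -0.002, -0.0009 m / 0.6 = -0.0015.

Call:
move_arm --pt "0 -0.0005 0 0" --pt "0 -0.001 0 0" --pt "0 -0.0015 0 0" --pt "0 -0.002 0 0" --pt "0 -0.002 0 0" --pt "0 -0.002 0 0" --pt "0 -0.002 0 0" --pt "0 -0.002 0 0"

```text
clock: 10.13
tool_pos: [0.5481, 0.0142, 0.1286]
eef_rot: [3.141, -0.0, -2.914]
contact_force: [0.2, 3.4, -2.2]
gripper_width: 0.17
grip_force: 40.0
```

```bash
python3 s.py
```

```text
t 10.13 pos [548.14  14.17 128.63] row -109.66 rot [ 179.99   -0.   -166.98] F row/x/z 3.27 -0.93 -2.17 M [0.753 0.127 0.064] 0.17
```

In the tool's units: 0.02 m / 0.6 = 0.0333, 0.018 m / 0.6 = 0.03.

Call:
move_arm --pt "0 0.0002 0.0017 0" --pt "0 0.0002 0.0067 0" --pt "0 0.0002 0.0117 0" --pt "0 0.0002 0.0167 0" --pt "0 0.0002 0.0217 0" --pt "0 0.0002 0.0267 0" --pt "0 0.0002 0.03 0" --pt "0 0.0002 0.0333 0"

```text
clock: 10.8
tool_pos: [0.5481, 0.0142, 0.1083]
eef_rot: [3.141, -0.0, -2.914]
contact_force: [-0.9, 4.6, -1.0]
gripper_width: 0.172
grip_force: 40.0
```

```bash
python3 s.py
```

```text
t 10.8 pos [548.08  14.21 108.32] row -109.61 rot [ 1.7999e+02 -2.0000e-02 -1.6698e+02] F row/x/z 4.71 -0.12 -1.05 M [0.935 0.217 0.068] 0.172
```

In the tool's units: 0.003 m / 0.6 = 0.005, 0.002 m / 0.6 = 0.0033.

Call:
move_arm --pt "0 0.0002 0 0" --pt "0 0.0003 0.0017 0" --pt "0 0.0003 0.0033 0" --pt "0 0.0003 0.005 0" --pt "0 0.0003 0.005 0" --pt "0 0.0003 0.005 0" --pt "0 0.0003 0.005 0" --pt "0 0.0003 0.005 0"

```text
clock: 11.47
tool_pos: [0.5482, 0.0143, 0.1056]
eef_rot: [-3.142, 0.0, -2.914]
contact_force: [-0.9, 2.6, -2.4]
gripper_width: 0.171
grip_force: 40.0
```

```bash
python3 s.py
```

```text
t 11.47 pos [548.17  14.27 105.63] row -109.55 rot [-180.      0.   -166.98] F row/x/z 2.69 0.28 -2.44 M [0.688 0.107 0.118] 0.171
```

In the tool's units: 0.021 m / 0.6 = 0.035, 0.019 m / 0.6 = 0.0317.

Call:
move_arm --pt "0 0.0003 0.0033 0" --pt "0 0.0003 0.0083 0" --pt "0 0.0003 0.0133 0" --pt "0 0.0003 0.0183 0" --pt "0 0.0003 0.0233 0" --pt "0 0.0003 0.0283 0" --pt "0 0.0003 0.0317 0" --pt "0 0.0003 0.035 0"

```text
clock: 12.13
tool_pos: [0.5479, 0.0143, 0.0842]
eef_rot: [-3.141, -0.001, -2.914]
contact_force: [0.3, -0.1, -0.5]
gripper_width: 0.168
grip_force: 40.0
```

```bash
python3 s.py
```

```text
t 12.13 pos [547.95  14.31  84.15] row -109.54 rot [-1.7999e+02 -3.0000e-02 -1.6698e+02] F row/x/z -0.14 -0.23 -0.48 M [ 0.035 -0.049  0.179] 0.168
```

In the tool's units: 0.002 m / 0.6 = 0.0033, 0.0018 m / 0.6 = 0.003.

Call:
move_arm --pt "0 0 0.0007 0" --pt "0 0 0.0013 0" --pt "0 0 0.002 0" --pt "0 0 0.0027 0" --pt "0 0 0.003 0" --pt "0 0 0.0033 0" --pt "0 0 0.0033 0" --pt "0 0 0.0033 0"

```text
clock: 12.8
tool_pos: [0.5481, 0.0144, 0.0827]
eef_rot: [-3.141, 0.0, -2.914]
contact_force: [0.2, -1.4, -1.2]
gripper_width: 0.169
grip_force: 40.0
```

```bash
python3 s.py
```

```text
t 12.8 pos [548.14  14.41  82.67] row -109.47 rot [-1.7999e+02  1.0000e-02 -1.6698e+02] F row/x/z -1.41 0.17 -1.16 M [-0.313 -0.079  0.157] 0.169
```

In the tool's units: 0.0004 m / 0.6 = 0.0007, 0.0002 m / 0.6 = 0.0003.

Call:
move_arm --pt "0 -0.0002 0.0003 0" --pt "0 -0.0002 0.0007 0" --pt "0 -0.0002 0.0007 0" --pt "0 -0.0002 0.0007 0" --pt "0 -0.0002 0.0007 0" --pt "0 -0.0002 0.0007 0" --pt "0 -0.0002 0.0007 0" --pt "0 -0.0002 0.0007 0"

```text
clock: 13.47
tool_pos: [0.5482, 0.0144, 0.0826]
eef_rot: [-3.142, 0.0, -2.914]
contact_force: [-2.5, -1.4, 5.2]
gripper_width: 0.172
grip_force: 40.0
```

```bash
python3 s.py
```

```text
t 13.47 pos [548.18  14.39  82.59] row -109.45 rot [-1.8000e+02  1.0000e-02 -1.6698e+02] F row/x/z -0.77 2.79 5.17 M [-0.204  0.39   0.104] 0.172
```

Call:
move_arm --pt "0 0 0 0" --pt "0 0 0 0" --pt "0 0 0 0" --pt "0 0 0 0" --pt "0 0 0 0" --pt "0 0 0 0" --pt "0 0 0 0" --pt "0 0 0 0"

```text
clock: 14.13
tool_pos: [0.5482, 0.0144, 0.0826]
eef_rot: [-3.142, 0.0, -2.914]
contact_force: [-2.6, -1.5, 4.5]
gripper_width: 0.173
grip_force: 40.0
```

In the tool's units: -0.04 m / 0.6 = -0.0667, -0.03 m / 0.6 = -0.05.

Call:
move_arm --pt "0 0 0 0" --pt "0 0 -0.0008 0" --pt "0 0 -0.0033 0" --pt "0 0 -0.01 0" --pt "0 0 -0.02 0" --pt "0 0 -0.0333 0" --pt "0 0 -0.05 0" --pt "0 0 -0.0667 0"

```text
clock: 14.8
tool_pos: [0.5482, 0.0146, 0.1235]
eef_rot: [3.141, 0.0, -2.915]
contact_force: [0.2, -0.0, -2.1]
gripper_width: 0.17
grip_force: 40.0
```

In the tool's units: 0.0433 m / 0.6 = 0.0722, 0.04 m / 0.6 = 0.0667.

Call:
move_arm --pt "0 0 -0.0133 0" --pt "0 0 -0.0267 0" --pt "0 0 -0.04 0" --pt "0 0.0133 -0.0433 0" --pt "0 0.0333 -0.0433 0" --pt "0 0.0533 -0.0433 0" --pt "0 0.0667 -0.0433 0" --pt "0 0.0722 -0.0433 0"

```text
clock: 15.47
tool_pos: [0.5376, 0.0583, 0.1478]
eef_rot: [3.141, -0.001, -2.913]
contact_force: [0.8, 0.5, -2.8]
gripper_width: 0.168
grip_force: 40.0
```

```bash
python3 s.py;python3 - <<'E'
from h import *
w=snapshot("wrist");np.savez("w6.npz",**w)
for a,r,c in blobs(mask(w,"brick"),(170,60,570,390),60): print(a,np.round(r[0],1),np.round(r[1],1),round(r[2],1),(totool(ray(w,r[0],.064)-read_state()["tool_pos"])*1000).round(1))
E
```

```text
t 15.47 pos [537.61  58.29 147.79] row -65.03 rot [ 1.7998e+02 -6.0000e-02 -1.6690e+02] F row/x/z 0.26 -0.87 -2.83 M [0.01  0.004 0.012] 0.168
1852.5 [397.4 246. ] [28.  71.2] 2.5 [[-0.1 54.1 83.9]]
897.5 [351.  244.5] [67. 16.] 90.0 [[ 1.  20.  83.8]]
1670.5 [290.5 245.5] [69. 27.] 90.0 [[  0.2 -24.5  83.8]]
```

In the tool's units: 0.0245 m / 0.6 = 0.0408, 0.022 m / 0.6 = 0.0367.

Call:
move_arm --pt "0 0 0 0" --pt "0 0 0.005 0" --pt "0 0 0.0133 0" --pt "0 0 0.0217 0" --pt "0 0 0.03 0" --pt "0 0 0.0367 0" --pt "0 0 0.0408 0" --pt "0 0 0.0408 0"

```text
clock: 16.18
tool_pos: [0.538, 0.0565, 0.123]
eef_rot: [3.141, -0.001, -2.915]
contact_force: [0.2, -0.2, -2.3]
gripper_width: 0.172
grip_force: 40.0
```

In the tool's units: -0.001 m / 0.6 = -0.0017, -0.0009 m / 0.6 = -0.0015.

Call:
move_arm --pt "0 -0.0005 0 0" --pt "0 -0.001 0 0" --pt "0 -0.0015 0 0" --pt "0 -0.0017 0 0" --pt "0 -0.0017 0 0" --pt "0 -0.0017 0 0" --pt "0 -0.0017 0 0" --pt "0 -0.0017 0 0"

```text
clock: 16.85
tool_pos: [0.5386, 0.0556, 0.1237]
eef_rot: [-3.142, -0.0, -2.914]
contact_force: [0.2, -0.2, -2.5]
gripper_width: 0.167
grip_force: 40.0
```

```bash
python3 s.py
```

```text
t 16.85 pos [538.55  55.6  123.74] row -67.14 rot [-180.     -0.   -166.98] F row/x/z -0.21 -0.13 -2.52 M [ 0.022 -0.019 -0.017] 0.167
```

In the tool's units: -0.0003 m / 0.6 = -0.0005, -0.0002 m / 0.6 = -0.0003.

Call:
move_arm --pt "0 -0.0002 0 0" --pt "0 -0.0003 0 0" --pt "0 -0.0005 0 0" --pt "0 -0.0005 0 0" --pt "0 -0.0005 0 0" --pt "0 -0.0005 0 0" --pt "0 -0.0005 0 0" --pt "0 -0.0005 0 0"

```text
clock: 17.52
tool_pos: [0.5387, 0.0553, 0.1238]
eef_rot: [-3.142, 0.0, -2.914]
contact_force: [0.3, 0.5, -2.5]
gripper_width: 0.168
grip_force: 40.0
```

```bash
python3 s.py
```

```text
t 17.52 pos [538.66  55.29 123.76] row -67.46 rot [-180.      0.   -166.98] F row/x/z 0.41 -0.41 -2.47 M [ 0.067 -0.03   0.053] 0.168
```

In the tool's units: -0.00015 m / 0.6 = -0.0003, -0.0001 m / 0.6 = -0.0002.

Call:
move_arm --pt "0 -0.0002 0 0" --pt "0 -0.0003 0 0" --pt "0 -0.0003 0 0" --pt "0 -0.0003 0 0" --pt "0 -0.0003 0 0" --pt "0 -0.0003 0 0" --pt "0 -0.0003 0 0" --pt "0 -0.0003 0 0"

```text
clock: 18.18
tool_pos: [0.5387, 0.0552, 0.1237]
eef_rot: [3.142, -0.0, -2.914]
contact_force: [-0.6, 1.3, -1.4]
gripper_width: 0.173
grip_force: 40.0
```

```bash
python3 s.py
```

```text
t 18.18 pos [538.67  55.19 123.73] row -67.56 rot [ 180.     -0.   -166.98] F row/x/z 1.41 0.29 -1.41 M [0.351 0.058 0.011] 0.173
```

In the tool's units: 0.012 m / 0.6 = 0.02, 0.011 m / 0.6 = 0.0183.

Call:
move_arm --pt "0 0.0002 0.0017 0" --pt "0 0.0002 0.005 0" --pt "0 0.0002 0.0083 0" --pt "0 0.0002 0.0117 0" --pt "0 0.0002 0.015 0" --pt "0 0.0002 0.0183 0" --pt "0 0.0002 0.02 0" --pt "0 0.0002 0.02 0"

```text
clock: 18.85
tool_pos: [0.5385, 0.0552, 0.1114]
eef_rot: [3.142, -0.0, -2.914]
contact_force: [0.3, 1.0, -3.7]
gripper_width: 0.172
grip_force: 40.0
```

```bash
python3 s.py
```

```text
t 18.85 pos [538.51  55.2  111.42] row -67.49 rot [ 1.8000e+02 -3.0000e-02 -1.6699e+02] F row/x/z 0.92 -0.51 -3.66 M [0.174 0.059 0.012] 0.172
```

In the tool's units: 0.02 m / 0.6 = 0.0333, 0.019 m / 0.6 = 0.0317.

Call:
move_arm --pt "0 0 0.0033 0" --pt "0 0 0.0083 0" --pt "0 0 0.0133 0" --pt "0 0 0.0183 0" --pt "0 0 0.0233 0" --pt "0 0 0.0283 0" --pt "0 0 0.0317 0" --pt "0 0 0.0333 0"

```text
clock: 19.52
tool_pos: [0.5386, 0.0552, 0.0914]
eef_rot: [-3.141, -0.0, -2.914]
contact_force: [-0.2, 0.4, -1.1]
gripper_width: 0.167
grip_force: 40.0
```

```bash
python3 s.py
```

```text
t 19.52 pos [538.61  55.19  91.38] row -67.63 rot [-1.7999e+02 -1.0000e-02 -1.6697e+02] F row/x/z 0.43 0.1 -1.12 M [0.177 0.031 0.049] 0.167
```

In the tool's units: 0.0092 m / 0.6 = 0.0153, 0.009 m / 0.6 = 0.015.

Call:
move_arm --pt "0 0.0002 0.0017 0" --pt "0 0.0002 0.0042 0" --pt "0 0.0002 0.0067 0" --pt "0 0.0002 0.0092 0" --pt "0 0.0002 0.0117 0" --pt "0 0.0002 0.0133 0" --pt "0 0.0002 0.015 0" --pt "0 0.0002 0.0153 0"

```text
clock: 20.18
tool_pos: [0.5386, 0.0553, 0.0826]
eef_rot: [-3.141, -0.0, -2.914]
contact_force: [-1.6, -1.3, 3.2]
gripper_width: 0.17
grip_force: 40.0
```

```bash
python3 s.py
```

```text
t 20.18 pos [538.65  55.28  82.59] row -67.5 rot [-179.99   -0.   -166.98] F row/x/z -0.89 1.9 3.16 M [-0.314  0.249  0.076] 0.17
```

Call:
move_arm --pt "0 0 0 0" --pt "0 0 0 0" --pt "0 0 0 0" --pt "0 0 0 0" --pt "0 0 0 0" --pt "0 0 0 0" --pt "0 0 0 0" --pt "0 0 0 0"

```text
clock: 20.85
tool_pos: [0.5387, 0.0553, 0.0826]
eef_rot: [-3.141, 0.0, -2.914]
contact_force: [-0.7, -2.9, 2.0]
gripper_width: 0.173
grip_force: 40.0
```

Call:
move_arm --pt "0 0 0 0" --pt "0 0 0 0" --pt "0 0 0 0" --pt "0 0 0 0" --pt "0 0 0 0" --pt "0 0 0 0" --pt "0 0 0 0" --pt "0 0 0 0"

```text
clock: 21.52
tool_pos: [0.5386, 0.0553, 0.0826]
eef_rot: [-3.141, 0.0, -2.914]
contact_force: [-2.5, -3.6, 4.9]
gripper_width: 0.169
grip_force: 40.0
```

```bash
python3 s.py
```

```text
t 21.52 pos [538.65  55.3   82.58] row -67.49 rot [-179.99    0.   -166.98] F row/x/z -2.97 3.29 4.88 M [-0.742  0.305  0.099] 0.169
```

In the tool's units: -0.00015 m / 0.6 = -0.0003, -0.0001 m / 0.6 = -0.0002.

Call:
move_arm --pt "0 -0.0001 0 0" --pt "0 -0.0002 0 0" --pt "0 -0.0003 0 0" --pt "0 -0.0003 0 0" --pt "0 -0.0003 0 0" --pt "0 -0.0003 0 0" --pt "0 -0.0003 0 0" --pt "0 -0.0003 0 0"

```text
clock: 22.18
tool_pos: [0.5387, 0.0553, 0.0826]
eef_rot: [3.141, 0.0, -2.914]
contact_force: [-3.0, -2.2, 5.1]
gripper_width: 0.172
grip_force: 40.0
```

```bash
python3 s.py
```

```text
t 22.18 pos [538.69  55.28  82.6 ] row -67.48 rot [ 1.7999e+02  1.0000e-02 -1.6698e+02] F row/x/z -1.43 3.38 5.07 M [-0.465  0.302  0.116] 0.172
```

In the tool's units: -0.00013 m / 0.6 = -0.0002, -0.0001 m / 0.6 = -0.0002.

Call:
move_arm --pt "0 -0.0001 0 0" --pt "0 -0.0002 0 0" --pt "0 -0.0002 0 0" --pt "0 -0.0002 0 0" --pt "0 -0.0002 0 0" --pt "0 -0.0002 0 0" --pt "0 -0.0002 0 0" --pt "0 -0.0002 0 0"

```text
clock: 22.85
tool_pos: [0.5387, 0.0553, 0.0826]
eef_rot: [3.141, -0.0, -2.914]
contact_force: [-2.0, -1.8, 4.5]
gripper_width: 0.173
grip_force: 40.0
```

Call:
move_arm --pt "0 0 0 0" --pt "0 0 0 0" --pt "0 0 0 0" --pt "0 0 0 0" --pt "0 0 0 0" --pt "0 0 0 0" --pt "0 0 0 0" --pt "0 0 0 0"

```text
clock: 23.52
tool_pos: [0.5387, 0.0553, 0.0826]
eef_rot: [3.141, 0.0, -2.914]
contact_force: [-3.0, -1.3, 5.0]
gripper_width: 0.167
grip_force: 40.0
```

```bash
python3 s.py
```

```text
t 23.52 pos [538.69  55.29  82.6 ] row -67.46 rot [ 179.98    0.   -166.98] F row/x/z -0.57 3.24 4.98 M [-0.357  0.36   0.076] 0.167
```

In the tool's units: -0.04 m / 0.6 = -0.0667, -0.03 m / 0.6 = -0.05.

Call:
move_arm --pt "0 0.0002 0 0" --pt "0 0.0003 -0.0008 0" --pt "0 0.0003 -0.0033 0" --pt "0 0.0003 -0.01 0" --pt "0 0.0003 -0.02 0" --pt "0 0.0003 -0.0333 0" --pt "0 0.0003 -0.05 0" --pt "0 0.0003 -0.0667 0"

```text
clock: 24.18
tool_pos: [0.5387, 0.0555, 0.1238]
eef_rot: [3.141, 0.0, -2.914]
contact_force: [0.2, 0.3, -1.6]
gripper_width: 0.17
grip_force: 40.0
```

Call:
move_arm --pt "0 0 -0.0133 0" --pt "0 0 -0.0267 0" --pt "0 0 -0.04 0" --pt "0 0.0133 -0.0433 0" --pt "0 0.0333 -0.0433 0" --pt "0 0.0533 -0.0433 0" --pt "0 0.0667 -0.0433 0" --pt "0 0.0717 -0.0433 0"

```text
clock: 24.85
tool_pos: [0.5282, 0.0989, 0.1481]
eef_rot: [3.141, -0.001, -2.913]
contact_force: [0.4, -0.6, -2.6]
gripper_width: 0.169
grip_force: 40.0
```

In the tool's units: 0.0245 m / 0.6 = 0.0408, 0.021 m / 0.6 = 0.035.

Call:
move_arm --pt "0 0 0 0" --pt "0 0 0 0" --pt "0 0 0.0067 0" --pt "0 0 0.0167 0" --pt "0 0 0.0267 0" --pt "0 0 0.035 0" --pt "0 0 0.0408 0" --pt "0 0 0.0408 0"

```text
clock: 25.52
tool_pos: [0.5285, 0.097, 0.123]
eef_rot: [3.141, -0.002, -2.915]
contact_force: [-0.8, 0.5, -2.7]
gripper_width: 0.169
grip_force: 40.0
```

```bash
python3 s.py
```

```text
t 25.52 pos [528.53  96.96 122.99] row -24.46 rot [ 1.7999e+02 -9.0000e-02 -1.6699e+02] F row/x/z 0.68 0.62 -2.65 M [ 0.09  -0.007  0.069] 0.169
```

In the tool's units: -0.00085 m / 0.6 = -0.0014, -0.0007 m / 0.6 = -0.0012.

Call:
move_arm --pt "0 -0.0005 0 0" --pt "0 -0.0008 0 0" --pt "0 -0.0012 0 0" --pt "0 -0.0014 0 0" --pt "0 -0.0014 0 0" --pt "0 -0.0014 0 0" --pt "0 -0.0014 0 0" --pt "0 -0.0014 0 0"

```text
clock: 26.18
tool_pos: [0.5292, 0.0963, 0.1241]
eef_rot: [3.142, 0.0, -2.914]
contact_force: [-0.5, -0.9, -1.5]
gripper_width: 0.169
grip_force: 40.0
```

```bash
python3 s.py
```

```text
t 26.18 pos [529.17  96.32 124.08] row -25.37 rot [ 180.      0.   -166.98] F row/x/z -0.73 0.65 -1.48 M [ 0.031 -0.001 -0.007] 0.169
```

In the tool's units: -0.00015 m / 0.6 = -0.0003, -0.0001 m / 0.6 = -0.0002.

Call:
move_arm --pt "0 -0.0002 0 0" --pt "0 -0.0003 0 0" --pt "0 -0.0003 0 0" --pt "0 -0.0003 0 0" --pt "0 -0.0003 0 0" --pt "0 -0.0003 0 0" --pt "0 -0.0003 0 0" --pt "0 -0.0003 0 0"

```text
clock: 26.85
tool_pos: [0.5292, 0.0962, 0.124]
eef_rot: [3.142, 0.0, -2.914]
contact_force: [0.6, 1.1, -3.1]
gripper_width: 0.169
grip_force: 40.0
```

```bash
python3 s.py
```

```text
t 26.85 pos [529.19  96.18 124.03] row -25.5 rot [ 180.      0.   -166.98] F row/x/z 0.95 -0.81 -3.1 M [0.243 0.096 0.088] 0.169
```

Call:
move_arm --pt "0 0.0001 0.0017 0" --pt "0 0.0001 0.005 0" --pt "0 0.0001 0.0083 0" --pt "0 0.0001 0.0117 0" --pt "0 0.0001 0.015 0" --pt "0 0.0001 0.0183 0" --pt "0 0.0001 0.02 0" --pt "0 0.0001 0.02 0"

```text
clock: 27.52
tool_pos: [0.529, 0.0962, 0.1117]
eef_rot: [3.142, -0.001, -2.914]
contact_force: [0.1, 1.3, -2.7]
gripper_width: 0.17
grip_force: 40.0
```

```bash
python3 s.py
```

```text
t 27.52 pos [529.04  96.19 111.71] row -25.47 rot [ 1.8000e+02 -3.0000e-02 -1.6698e+02] F row/x/z 1.27 -0.35 -2.68 M [0.232 0.074 0.019] 0.17
```

In the tool's units: 0.02 m / 0.6 = 0.0333, 0.019 m / 0.6 = 0.0317.

Call:
move_arm --pt "0 0.0001 0.0033 0" --pt "0 0.0001 0.0083 0" --pt "0 0.0001 0.0133 0" --pt "0 0.0001 0.0183 0" --pt "0 0.0001 0.0233 0" --pt "0 0.0001 0.0283 0" --pt "0 0.0001 0.0317 0" --pt "0 0.0001 0.0333 0"

```text
clock: 28.18
tool_pos: [0.529, 0.0962, 0.0916]
eef_rot: [-3.142, -0.001, -2.914]
contact_force: [0.5, -0.6, -1.5]
gripper_width: 0.173
grip_force: 40.0
```

```bash
python3 s.py
```

```text
t 28.18 pos [528.99  96.15  91.56] row -25.51 rot [-1.8000e+02 -4.0000e-02 -1.6698e+02] F row/x/z -0.72 -0.32 -1.48 M [-0.007  0.03   0.073] 0.173
```

In the tool's units: 0.0092 m / 0.6 = 0.0153, 0.007 m / 0.6 = 0.0117.

Call:
move_arm --pt "0 0 0.0017 0" --pt "0 0 0.0042 0" --pt "0 0 0.0067 0" --pt "0 0 0.0092 0" --pt "0 0 0.0117 0" --pt "0 0 0.0133 0" --pt "0 0 0.015 0" --pt "0 0 0.0153 0"

```text
clock: 28.85
tool_pos: [0.5292, 0.0962, 0.0827]
eef_rot: [-3.142, -0.0, -2.914]
contact_force: [0.5, -0.9, -1.6]
gripper_width: 0.173
grip_force: 40.0
```

```bash
python3 s.py
```

```text
t 28.85 pos [529.16  96.21  82.67] row -25.49 rot [-1.8000e+02 -1.0000e-02 -1.6698e+02] F row/x/z -1.0 -0.28 -1.64 M [-0.107 -0.053  0.102] 0.173
```

In the tool's units: 0.0004 m / 0.6 = 0.0007, 0.0002 m / 0.6 = 0.0003.

Call:
move_arm --pt "0 -0.0001 0.0003 0" --pt "0 -0.0001 0.0007 0" --pt "0 -0.0001 0.0007 0" --pt "0 -0.0001 0.0007 0" --pt "0 -0.0001 0.0007 0" --pt "0 -0.0001 0.0007 0" --pt "0 -0.0001 0.0007 0" --pt "0 -0.0001 0.0007 0"

```text
clock: 29.52
tool_pos: [0.5292, 0.0962, 0.0826]
eef_rot: [3.142, 0.0, -2.914]
contact_force: [-2.9, -0.5, 4.5]
gripper_width: 0.166
grip_force: 40.0
```

```bash
python3 s.py
```

```text
t 29.52 pos [529.18  96.22  82.59] row -25.47 rot [ 180.      0.   -166.98] F row/x/z 0.19 2.9 4.52 M [-0.082  0.507  0.077] 0.166
```

Call:
move_arm --pt "0 0 0 0" --pt "0 0 0 0" --pt "0 0 0 0" --pt "0 0 0 0" --pt "0 0 0 0" --pt "0 0 0 0" --pt "0 0 0 0" --pt "0 0 0 0"

```text
clock: 30.18
tool_pos: [0.5292, 0.0962, 0.0826]
eef_rot: [3.142, -0.0, -2.914]
contact_force: [-3.4, -0.2, 5.2]
gripper_width: 0.168
grip_force: 40.0
```

Call:
move_arm --pt "0 0 0 0" --pt "0 0 0 0" --pt "0 0 0 0" --pt "0 0 0 0" --pt "0 0 0 0" --pt "0 0 0 0" --pt "0 0 0 0" --pt "0 0 0 0"

```text
clock: 30.85
tool_pos: [0.5292, 0.0962, 0.0826]
eef_rot: [3.142, -0.0, -2.914]
contact_force: [-2.6, -0.2, 5.2]
gripper_width: 0.165
grip_force: 40.0
```

```bash
python3 s.py
```

```text
t 30.85 pos [529.18  96.2   82.58] row -25.49 rot [ 180.     -0.   -166.98] F row/x/z 0.43 2.6 5.23 M [-0.111  0.541  0.038] 0.165
```

In the tool's units: -0.04 m / 0.6 = -0.0667, -0.03 m / 0.6 = -0.05.

Call:
move_arm --pt "0 0.0001 0 0" --pt "0 0.0001 -0.0008 0" --pt "0 0.0001 -0.0033 0" --pt "0 0.0001 -0.01 0" --pt "0 0.0001 -0.02 0" --pt "0 0.0001 -0.0333 0" --pt "0 0.0001 -0.05 0" --pt "0 0.0001 -0.0667 0"

```text
clock: 31.52
tool_pos: [0.5293, 0.0963, 0.1237]
eef_rot: [3.142, 0.0, -2.914]
contact_force: [-0.0, 0.5, -2.2]
gripper_width: 0.17
grip_force: 40.0
```

In the tool's units: -0.11 m / 0.6 = -0.1833, -0.098 m / 0.6 = -0.1633.

Call:
move_arm --pt "0 0 -0.0233 0" --pt "0 0 -0.0467 0" --pt "0 0 -0.07 0" --pt "0 0 -0.0933 0" --pt "0 0 -0.1167 0" --pt "0 0 -0.14 0" --pt "0 0 -0.1633 0" --pt "0 0 -0.1833 0"

```text
clock: 32.18
tool_pos: [0.5293, 0.0963, 0.2345]
eef_rot: [-3.141, 0.002, -2.914]
contact_force: [0.8, 1.0, -2.1]
gripper_width: 0.169
grip_force: 40.0
```

```bash
python3 s.py; python3 - <<'E'
from h import *
w=snapshot("wrist");st=read_state();np.savez("w7.npz",**w);cv2.imwrite("pics/w7.png",cv2.resize(w["frame"][90:390,120:520],None,fx=2,fy=2,interpolation=2))
for n in("brick",):
    for a,r,c in blobs(mask(w,n),(120,60,570,390),60): print(n,a,np.round(r[0],1),np.round(r[1],1),(totool(ray(w,r[0],.064)-st["tool_pos"])*1000).round(1))
# return numbers: tool-frame shift to home pose
h=np.array([.5424,-.2342,.0826]);print("to home, tool mm",(totool(h-st["tool_pos"])*1000).round(2),"roll",-(2.8608-(st["eef_rot"][2]+2*np.pi)))
E
```

```text
t 32.18 pos [529.25  96.31 234.53] row -25.41 rot [-1.7999e+02  9.0000e-02 -1.6698e+02] F row/x/z 0.81 -0.97 -2.14 M [0.106 0.046 0.005] 0.169
brick 4403.5 [539.5 294.5] [59. 91.] [[-75.  221.7 172.9]]
brick 704.0 [345. 221.] [54. 20.] [[  1.9  20.7 172.6]]
brick 758.5 [301.5 221. ] [54. 21.] [[  1.9 -21.6 172.6]]
brick 1197.0 [259. 221.] [54. 24.] [[  1.9 -62.8 172.7]]
to home, tool mm [  63.26 -324.78  153.91] roll 0.5080160583329438
```

View pics/w7.png

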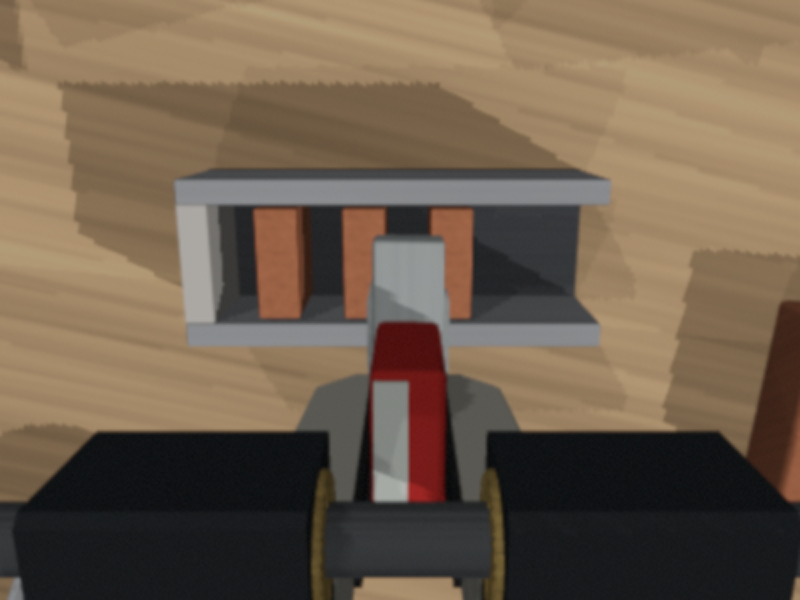

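The picture shows strips at crop x 279/364/452, evenly spaced at about 88 px, gauge clear above. Returning to the stand.

In the tool's units: -0.255 m / 0.6 = -0.425, -0.225 m / 0.6 = -0.375, 0.43 rad / 6.2832 = 0.0684.

Call:
move_arm --pt "0.0067 -0.0333 0 0.0048" --pt "0.0167 -0.0833 0 0.0127" --pt "0.0267 -0.1417 0 0.0223" --pt "0.0383 -0.2 0 0.0318" --pt "0.05 -0.2583 0 0.0414" --pt "0.0617 -0.3167 0 0.0509" --pt "0.0733 -0.375 0 0.0605" --pt "0.0833 -0.425 0 0.0684"

```text
clock: 32.9
tool_pos: [0.5376, -0.1657, 0.2329]
eef_rot: [-3.141, 0.001, 2.935]
contact_force: [0.6, 0.8, -3.1]
gripper_width: 0.174
grip_force: 40.0
```

```bash
cat > hm.py <<'E'
from h import *
st=read_state();h=np.array([.5424,-.2342,.0826]);print(st["clock"],st["tool_pos"].round(4),"to home, tool mm",(totool(h-st["tool_pos"])*1000).round(2),"roll",(-(2.8608-st["eef_rot"][2])+np.pi)%(2*np.pi)-np.pi, st["contact_force"].round(2),st["moment"].round(2))
E
python3 hm.py
```

```text
32.9 [ 0.5376 -0.1657  0.2329] to home, tool mm [-18.67 -66.05 150.31] roll 0.07433767900911725 [ 0.6   0.8  -3.07] [ 0.02 -0.06  0.02]
```

In the tool's units: -0.0685 m / 0.6 = -0.1142, -0.02 m / 0.6 = -0.0333, 0.06 rad / 6.2832 = 0.0095.

Call:
move_arm --pt "-0.0083 -0.0333 0 0.0032" --pt "-0.015 -0.0633 0 0.0064" --pt "-0.0233 -0.09 0 0.0095" --pt "-0.0283 -0.1083 0 0.0119" --pt "-0.0287 -0.1142 0 0.0121" --pt "-0.0287 -0.1142 0 0.0121" --pt "-0.0287 -0.1142 0 0.0121" --pt "-0.0287 -0.1142 0 0.0121"

```text
clock: 33.57
tool_pos: [0.541, -0.2331, 0.2325]
eef_rot: [3.141, -0.0, 2.864]
contact_force: [0.3, -0.2, -2.3]
gripper_width: 0.173
grip_force: 40.0
```

```bash
python3 hm.py
```

```text
33.5667 [ 0.541  -0.2331  0.2325] to home, tool mm [ -1.66  -0.7  149.87] roll 0.0031088204715992163 [ 0.31 -0.18 -2.34] [ 0.01 -0.01  0.03]
```

In the tool's units: 0.08 m / 0.6 = 0.1333, 0.03 m / 0.6 = 0.05, 0.003 rad / 6.2832 = 0.0005.

Call:
move_arm --pt "-0.0028 -0.0012 0.0167 0.0005" --pt "-0.0028 -0.0012 0.05 0.0005" --pt "-0.0028 -0.0012 0.0833 0.0005" --pt "-0.0028 -0.0012 0.1083 0.0005" --pt "-0.0028 -0.0012 0.125 0.0005" --pt "-0.0028 -0.0012 0.1333 0.0005" --pt "-0.0028 -0.0012 0.1333 0.0005" --pt "-0.0028 -0.0012 0.1333 0.0005"

```text
clock: 34.23
tool_pos: [0.5427, -0.2351, 0.1529]
eef_rot: [-3.141, 0.001, 2.86]
contact_force: [0.3, -0.6, -2.1]
gripper_width: 0.168
grip_force: 40.0
```

Call:
move_arm --pt "0 0 0.0167 0" --pt "0 0 0.0333 0" --pt "0 0 0.05 0" --pt "0 0 0.0667 0" --pt "0 0 0.0833 0" --pt "0 0 0.0967 0" --pt "0 0 0.1067 0" --pt "0 0 0.11 0"

```text
clock: 34.9
tool_pos: [0.542, -0.235, 0.0851]
eef_rot: [3.141, -0.001, 2.86]
contact_force: [-0.2, 0.2, -2.1]
gripper_width: 0.168
grip_force: 40.0
```

```bash
python3 hm.py
```

```text
34.9 [ 0.542  -0.235   0.0851] to home, tool mm [-0.19  0.87  2.53] roll -0.0010391066319357378 [-0.23  0.25 -2.06] [ 0.02 -0.01  0.02]
```

In the tool's units: 0.0041 m / 0.6 = 0.0068, 0.001 m / 0.6 = 0.0017.

Call:
move_arm --pt "0 0.0007 0.0017 0" --pt "0 0.0012 0.0033 0" --pt "0 0.0012 0.005 0" --pt "0 0.0012 0.0067 0" --pt "0 0.0012 0.0068 0" --pt "0 0.0012 0.0068 0" --pt "0 0.0012 0.0068 0" --pt "0 0.0012 0.0068 0"

```text
clock: 35.57
tool_pos: [0.5428, -0.2346, 0.0826]
eef_rot: [-3.141, 0.001, 2.86]
contact_force: [-0.1, -0.4, 0.6]
gripper_width: 0.167
grip_force: 40.0
```

```bash
python3 hm.py
```

```text
35.5667 [ 0.5428 -0.2346  0.0826] to home, tool mm [0.52 0.26 0.04] roll -0.00101649379407176 [-0.15 -0.36  0.64] [ 0.07 -0.07 -0.03]
```

Call:
move_arm --pt "0 0 0 0" --pt "0 0 0 0" --pt "0 0 0 0" --pt "0 0 0 0" --pt "0 0 0 0" --pt "0 0 0 0" --pt "0 0 0 0" --pt "0 0 0 0" --hand -1

```text
clock: 36.23
tool_pos: [0.5426, -0.2345, 0.0823]
eef_rot: [-3.142, -0.0, 2.86]
contact_force: [0.3, 0.6, -0.7]
gripper_width: 0.697
grip_force: 0.0
```

Call:
move_arm --pt "0 0 0 0" --pt "0 0 0 0" --pt "0 0 0 0" --pt "0 0 0 0" --pt "0 0 0 0" --pt "0 0 0 0" --pt "0 0 0 0" --pt "0 0 0 0"

```text
clock: 36.9
tool_pos: [0.5426, -0.2345, 0.0824]
eef_rot: [-3.142, 0.0, 2.86]
contact_force: [-0.4, -0.1, 0.4]
gripper_width: 1.001
grip_force: 0.0
```

In the tool's units: -0.14 m / 0.6 = -0.2333, -0.12 m / 0.6 = -0.2.

Call:
move_arm --pt "0 0 -0.0083 0" --pt "0 0 -0.0333 0" --pt "0 0 -0.0667 0" --pt "0 0 -0.1 0" --pt "0 0 -0.1333 0" --pt "0 0 -0.1667 0" --pt "0 0 -0.2 0" --pt "0 0 -0.2333 0"

```text
clock: 37.57
tool_pos: [0.5425, -0.2344, 0.2238]
eef_rot: [-3.142, 0.0, 2.86]
contact_force: [0.5, 0.7, 0.5]
gripper_width: 1.0
grip_force: 0.0
```

```bash
python3 hm.py; python3 - <<'E'
from h import *
w=snapshot("wrist");t=snapshot("top")
a=cv2.resize(w["frame"][130:330,220:420],None,fx=2,fy=2);b=cv2.resize(t["frame"][220:320,220:320],None,fx=4,fy=4)
cv2.imwrite("pics/end.png",np.hstack([a,b]))
E
```

```text
37.5667 [ 0.5425 -0.2344  0.2238] to home, tool mm [  0.16   0.21 141.19] roll -0.000995058301284324 [0.48 0.74 0.51] [ 0.   -0.04  0.05]
```

View pics/end.png

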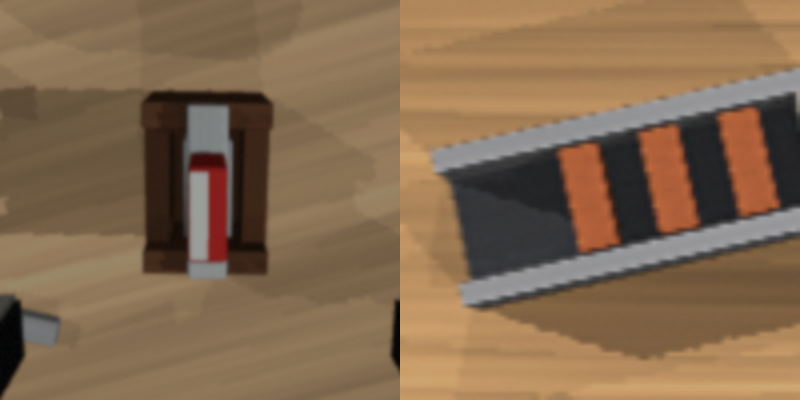

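The gauge sits home in its stand (left half, around (208,190)), and the strips are evenly spaced (right half, at x≈590/668/748). The arm is clear.

```bash
python3 -c "
from cell import *
print(sign_off())"
```

```text
the job is handed in; nothing more can be done
None
```

The three gaps are set to the gauge's thickness as far as the contact readings (42.0 mm pitch) and images show, each with a hold of about a second or more; the gauge is home in its stand and the job was handed in at about 38 s, with flat-face contact in gap two briefly uncertain until I re-pressed and held it again.

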